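Stack the turning plugs and hold the offset clamp lever level over them

ROBOT

A 7-joint arm with a two-finger parallel gripper is mounted at the origin on the work surface. World frame = base frame: x ahead of the robot, y to its left, z up, the work surface at z = 0. Lengths are in mm, angles in rad, forces in N, time in s.
With the tool pointing down it reaches from about 425 to 950 mm from the base axis. Payload 4.7 kg.
Tool frame: the origin (TCP) lies between the finger pads; the fingertips stand 17 mm ahead of it and the grasp point (between the pads) lies 2 mm behind it; z points along the fingers, y is the line along which they close (so a half turn about z gives the same grasp; the last joint's range is limited). The gripper opens to 85 mm and grips with 20 to 120 N. Pads are 22 mm wide; open, the fingers measure 114 mm over their backs; the gripper's body (76 mm by 85 mm) begins 54 mm behind the grasp point. The pads swing forward as they close: fully open they stand 13 mm farther back than shut.
Start: joints at [-1.166, 0.469, -0.049, 1.532, 0.024, 1.141, -0.082], TCP at [283.681, 612.515, 219.235] pointing down, gripper open.
Joint ranges: [-2.59, 2.59], [-0.33, 1.99], [-1.39, 1.29], [0.1, 2.45], [-1.04, 4.18], [0.21, 1.99], [-2.66, 2.66]. Speed limits (rad/s): [2.57, 2.57, 3.14, 3.14, 3.14, 3.14, 3.14].

INTERFACE

Orientations are given as a rotation vector (axis times angle).
In Python, from bench import bot, kinematics, imaging, order, readout gives the robot as it stands. The module is installed in compiled form; this text tells all that it offers. Calls block until the motion is done:
- bot.move_pose(position, orientation): joint-space move of the TCP to a pose.
- bot.line_to(position, max_speed=150, attitude=None, f_stop=None): straight line of the TCP; attitude=None keeps the orientation; max_speed is the mean speed in mm/s. With f_stop (N) it stops when the force on the tool has changed by that much, and returns True; else False.
- bot.movej(angles): joint-space move.
- bot.move_gripper(opening, grasp_force=None): opening from 0.0 (shut) to 1.0 (fully open); grasp_force is the grip in N (None keeps the last); returns when the fingers have stopped.
- bot.sleep(seconds).
- kinematics.ik(position, orientation): joint angles nearest the present ones, or None.
- imaging.snapshot(name): name is "side" or "top" or "wrist"; returns the picture (400x640x3 uint8, red, green, blue); there is no depth.
- imaging.camera_params(name): a dict with "fx", "fy", "cx", "cy" (pixels), "D" ([k1, k2, p1, p2, k3] as OpenCV has them; the pictures are not rectified), "position" and "attitude" of the camera in the world; the wrist camera has in their place "T_tool_cam" (4x4, takes a point from camera to tool coordinates, whose origin is the TCP and whose axes are the flange's). Camera axes: x right, y down, z forward; pixel columns grow to the right and rows downward; lengths in mm; the calibration is good to about 2 mm. A picture is of the moment at which its call begins: read the wrist's pose just before it. camera_params takes no time and is no camera call.
A pose or a line that the arm cannot do raises bot.MotionError and nothing moves.
- order.finish_job(): hands the job in; it is judged then, once.
Readings, each from a call of its own:
- readout.get_time(): time.
- readout.get_qpos(): joint angles.
- readout.get_joint_velocities(): joint speeds.
- readout.get_joint_efforts(): joint torques, N m.
- readout.get_tool_pos(): TCP position.
- readout.get_ee_rot(): TCP orientation.
- readout.get_contact_force(): force on the tool from outside, world axes, zero at the start.
- readout.get_ft_torque(): the same for the moment, N m.
- readout.get_finger_gap(): opening from 0.0 (shut) to 1.0 (fully open).
- readout.get_finger_force(): force on a finger pad.
Only numpy, scipy, OpenCV 4.12 (cv2) and the standard library are available. Lean on these libraries where they do the work, as an engineer would, in place of code of your own. Each camera call takes 0.05 s, during which the arm holds its last target. There are 200 camera calls.

TASK

First lay the spare beech plug lengthwise into the gap on top of the two plugs in the cradle, its ends about even with theirs, and let go. Then lift the blue clamp lever by its balance point and finish still holding it there, level and still, a few centimetres above the stud and the stack, its boss centred over the stud and its nose over the top plug. Touch neither with it, and leave the balls, cup, scraper, brush and tin bin alone.

Things in the scene. Friction and masses are not known exactly. Their poses are not given: they have to be found in the camera images.
- cradle: Dark wooden stacking cradle, fixed: deck 300 x 112 x 10 mm, two side rails 150 mm long, 34 mm high over the counter, inner faces 82 mm apart. Origin: at counter level under the middle of the two plugs. x: along the plugs, away from the stud; y: across; z: up. Lower plugs' axes at y = +-20.5, z = 30 mm, tops at z = 50; a plug saddled on them has its axis at y = 0, z = 64 mm, its top at 84.
- stud_top (a point): Centre of the top of the upright steel stud on the cradle, at x = -130 mm, y = 0, z = 85 mm in the cradle's frame; the stud's upper part is 12 mm in diameter, its shoulder (up to z = 45 mm) 26 mm.
- base_plug_a: Beech turning plug lying in the cradle, a plain cylinder 40 mm in diameter and 150 mm long, 135 g, loose. Origin: its centre. x axis: along the cylinder (it may roll about it).
- base_plug_b: The second plug lying beside it in the cradle, of the same kind and frame.
- top_plug: Spare beech plug, loose, 40 mm diameter, 150 mm long, about 135 g; origin at its centre, x along it. Starts level in a fixed plywood rest, axis 34 mm above the counter, on two notched blocks (12 mm wide, 20 mm high) 55 mm either side of its middle, which is free to grip. Grip it high: fingers reaching 14 mm or more below its axis would strike the lower plugs when it is laid on them.
- clamp: Blue cast clamp lever, loose, about 0.6 kg, 194 mm long, lying on boss and nose. Boss at one end: 48 mm diameter, 42 mm high, vertical hole 18 mm (a dark disc on top). Straight arm 16 mm wide, 18 to 36 mm above the underside, to a dark downward nose (16 mm diameter) at the other end. Origin: boss axis, at the underside. x: along the arm to the nose; z: up. Undersides of boss and nose: z = 0.
- clamp_balance (a point): Balance point (centre of mass along the arm) of the lever: in the middle of the arm's section, 43 mm from the boss's axis towards the nose, 27 mm above the underside. Its axes are the lever's.
- clamp_nose (a point): Centre of the underside of the lever's nose, 160 mm from the boss's axis along the lever's x axis.
- tama1_center (a point): Centre of a ball: Green ball, 60 mm in diameter, in a small plywood tray; bystander.
- tama2_center (a point): Centre of a ball: Second green ball, 60 mm in diameter, in the other half of the tray; bystander.
- sarado: Small waisted oak cup, 46 mm across its rim, 56 mm high, standing; origin at the centre of its underside; bystander.
- scraper: Steel cabinet scraper, flat plate 60 x 150 x 4 mm, lying; origin at the centre of its underside; bystander.
- brush: Hand brush lying on the counter; bystander.
- bin_rim (a point): Middle of the robot-side rim of the tilting tin bin at the counter's left edge (it tilts stiffly about a pin along world x); bystander.
Not all that is in view belongs to the job. Leave any green or purple look-alike of the base_plug_a alone.

How it is judged:
By the outcome, as a careful person would: the job done as asked, in the order asked, and still so for the second after the job is handed in, while the arm keeps its last pose, push and grip.
It also fails if it takes over 46 s, if anything falls off the work surface, if the arm or the gripper's body presses on something with over 40 N, if the wrist force passes 120 N, or if a joint passes its speed limit or range.

## Working session

There is one attempt and no reset: what is moved stays moved. The work goes in short steps, each a Python script; the robot and the scene stay as the last script left them, time stands still between calls to the robot, and variables do not carry over. Pictures are saved under pics/ and viewed, at most 14 in all, crops included, and the job is handed in when it is done.

```bash
mkdir -p pics
cat > h.py <<'E'
import numpy as np, cv2
from scipy.spatial.transform import Rotation as R
from bench import bot, kinematics, imaging, order, readout
def cam(name):
    p=imaging.camera_params(name)
    K=np.array([[p['fx'],0,p['cx']],[0,p['fy'],p['cy']],[0,0,1.]])
    if name=='wrist':
        T=np.eye(4);T[:3,:3]=R.from_rotvec(readout.get_ee_rot()).as_matrix();T[:3,3]=readout.get_tool_pos()
        T=T@np.array(p['T_tool_cam'])
    else:
        T=np.eye(4);a=np.array(p['attitude'],float)
        T[:3,:3]=a if a.shape==(3,3) else R.from_rotvec(a).as_matrix();T[:3,3]=p['position']
    return K,np.array(p['D'],float),T
def w(c,uv,z):
    K,D,T=c
    n=cv2.undistortPoints(np.array(uv,float).reshape(-1,1,2),K,D).reshape(-1,2)
    d=np.c_[n,np.ones(len(n))]@T[:3,:3].T
    z=np.broadcast_to(z,len(n))
    return T[:3,3]+d*((z-T[2,3])/d[:,2])[:,None]
def px(c,P):
    K,D,T=c
    M=np.linalg.inv(T)
    return cv2.projectPoints(np.array(P,float).reshape(-1,1,3),cv2.Rodrigues(M[:3,:3])[0],M[:3,3],K,D)[0].reshape(-1,2)
def snap(name,f,crop=None,s=1):
    im=imaging.snapshot(name)
    cv2.imwrite('pics/raw_'+f,im[...,::-1])
    if crop: u0,v0,u1,v1=crop; im=im[v0:v1,u0:u1]
    cv2.imwrite('pics/'+f,cv2.resize(im[...,::-1],None,fx=s,fy=s,interpolation=cv2.INTER_CUBIC))
E
python3 - <<'E'
from h import *
print(imaging.camera_params('top'),imaging.camera_params('side'),imaging.camera_params('wrist'))
print(readout.get_ee_rot(),readout.get_time())
snap('top','t1.png',s=1.25); snap('side','s1.png',s=1.25)
E
```

```text
{'fx': 415.4955603467574, 'fy': 415.4955603467574, 'cx': 310.8156125875629, 'cy': 196.8572540341947, 'D': array([-0.02009725,  0.        ,  0.        ,  0.        ,  0.        ]), 'position': array([ 405.11412453,   75.00893586, 1297.59408691]), 'attitude': array([-2.142755  ,  2.18152766, -0.14769998])} {'fx': 398.529372978497, 'fy': 398.529372978497, 'cx': 319.83364070932305, 'cy': 203.04804235985424, 'D': array([-0.06100355,  0.        ,  0.        ,  0.        ,  0.        ]), 'position': array([ 448.72866711, -806.61269874,  903.86220462]), 'attitude': array([-2.28068025,  0.12291368, -0.04784764])} {'fx': 278.0976479397315, 'fy': 278.0976479397315, 'cx': 321.07168412208165, 'cy': 200.07212972856857, 'D': array([0.00111467, 0.        , 0.        , 0.        , 0.        ]), 'T_tool_cam': array([[-1.44704916e-03, -9.65629398e-01, -2.59918778e-01,
         6.57015950e+01],
       [ 9.99997729e-01, -9.90571641e-04, -1.88720792e-03,
        -7.14012437e-01],
       [ 1.56487527e-03, -2.59920919e-01,  9.65628638e-01,
        -1.55125396e+02],
       [ 0.00000000e+00,  0.00000000e+00,  0.00000000e+00,
         1.00000000e+00]])}
[-0.67602398 -3.06766102  0.00309868] 0.0
```

View pics/t1.png

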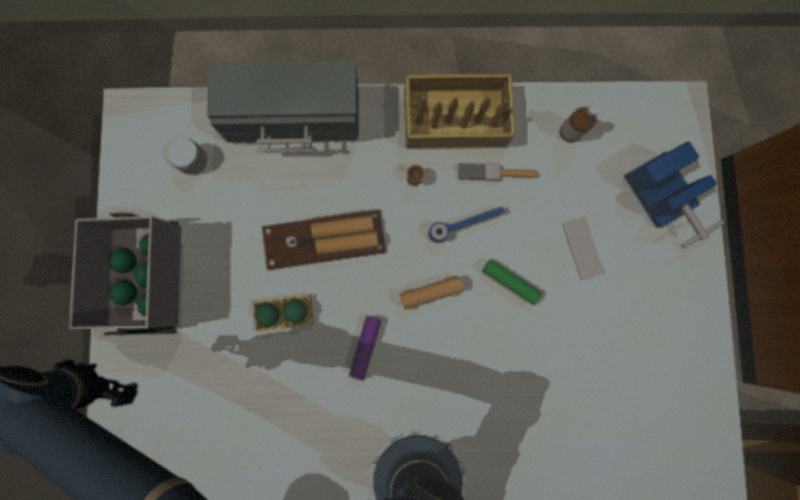

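View pics/s1.png

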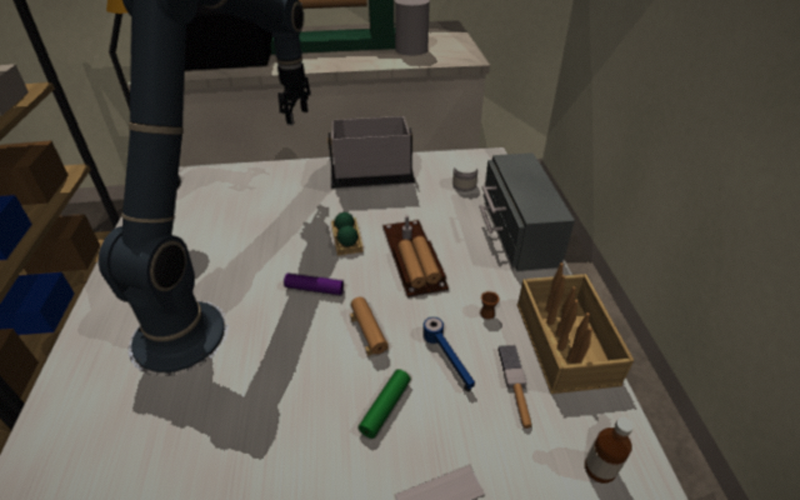

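The top view shows the cradle near (325,240) with its stud at the left end. The spare plug is at (432,292). The clamp's boss is at (438,232) and its nose at (504,211). I'll enlarge that area.

Run:
```python
import cv2
a=cv2.imread('pics/raw_t1.png')[155:260,205:415]
a=cv2.convertScaleAbs(a,alpha=1.5)
a=cv2.resize(a,None,fx=3.8,fy=3.8,interpolation=cv2.INTER_CUBIC); cv2.imwrite('pics/t1c.png',a)
```

```text
(no output)
```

View pics/t1c.png

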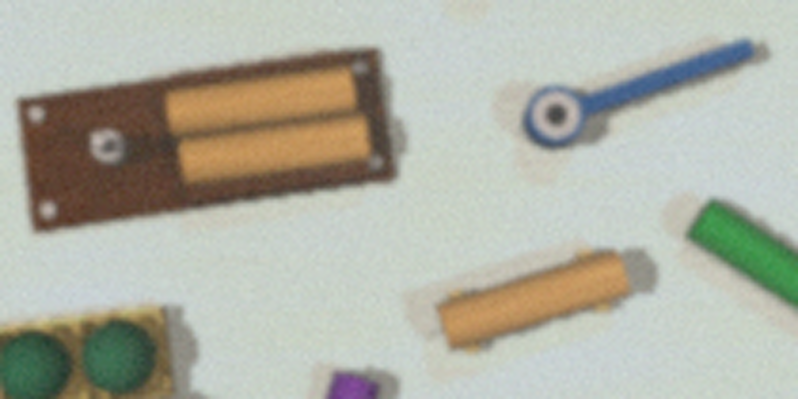

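Run:
```python
from h import *
c=cam('top'); f=lambda p:np.array(p,float)/3.8+[205,155]-0.37
P=lambda p,z:np.round(w(c,f(p),z),1)
d=P([(19,99),(378,49),(397,180),(36,232)],10)
print('deck',d.tolist(),d.mean(0),[np.linalg.norm(d[i]-d[i-1]) for i in range(4)])
print('stud',P([(107,146)],85))
for n,z in ((((164,90),(168,135),(353,67),(357,112)),30),(((178,141),(183,184),(367,113),(372,158)),30),(((440,306),(452,348),(617,251),(631,291)),34)):
    q=P(n,z);a=(q[:2].mean(0),q[2:].mean(0));v=a[1]-a[0];print('plug',q.mean(0),np.linalg.norm(v),np.degrees(np.arctan2(v[1],v[0])))
b=P([(557,115)],42)[0];n=P([(757,49)],20)[0];v=n-b;print('clamp',b,n,np.linalg.norm(v[:2]),np.degrees(np.arctan2(v[1],v[0])))
v=(d[1]+d[2]-d[0]-d[3])/2;print('deckyaw',np.degrees(np.arctan2(v[1],v[0])))
```

```text
deck [[623.3, 374.9, 10.0], [660.2, 78.1, 10.0], [550.6, 64.3, 10.0], [513.0, 359.7, 10.0]] [586.775 219.25   10.   ] [np.float64(111.34239983043292), np.float64(299.08502135680413), np.float64(110.46537919185361), np.float64(297.7833440607449)]
stud [[572.5 288.9  85. ]]
plug [614.95 174.1   30.  ] 154.46245498502216 -83.94245476276463
plug [575.35 162.65  30.  ] 154.32423659296032 -82.77827811925313
plug [450.425 -44.175  34.   ] 149.55402034047765 -73.70991263795227
clamp [597.4 -65.2  42. ] [ 653.1 -234.8   20. ] 178.51232450450027 -71.81879522016831
deckyaw -82.82973855708663
```

```bash
cat >> h.py <<'E'
def att(deg):
    a=np.radians(deg);x=np.array([np.cos(a),np.sin(a),0]);z=np.array([0,0,-1.])
    return R.from_matrix(np.c_[x,np.cross(z,x),z]).as_rotvec()
E
python3 - <<'E'
from h import *
bot.move_pose([583,190,250],att(97.2)); t=readout.get_time()
c=cam('wrist');np.savez('pics/c1.npz',K=c[0],D=c[1],T=c[2])
snap('wrist','w1.png',s=1.25);print(t,readout.get_time(),readout.get_qpos(),c[2][:3,3])
bot.move_pose([470,-50,230],att(106.3))
c=cam('wrist');np.savez('pics/c2.npz',K=c[0],D=c[1],T=c[2])
snap('wrist','w2.png',s=1.25);print(readout.get_time(),readout.get_tool_pos())
E
```

```text
1.975 2.025 [-0.64101347  0.34967371  0.33635851  1.66673213 -0.12518311  1.14671141
 -0.14289807] [573.7653236  256.59655572 404.88781591]
3.1083 [471.16869958 -48.39084291 230.19881932]
```

View pics/w1.png

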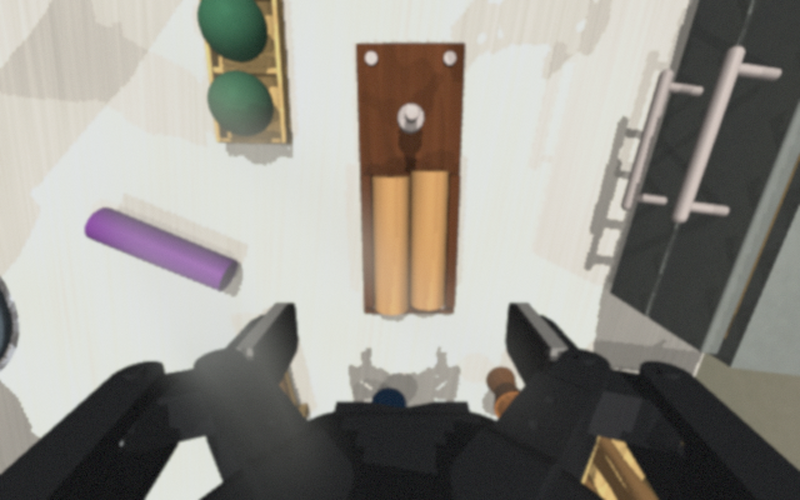

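View pics/w2.png

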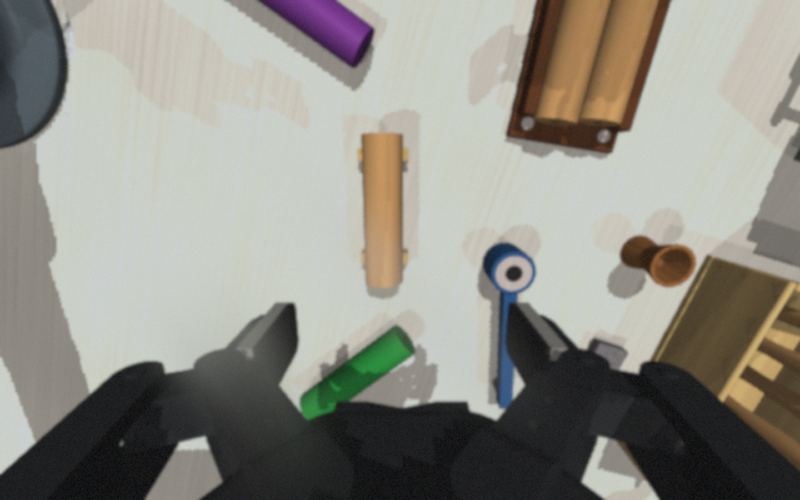

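The first wrist view shows the stud top at about (411,111). The base plugs run from (373..447,~174) to (376..444,~313). The second shows the spare plug from (382,134) to (383,287) and the clamp hole at (514,273), with its arm running to about (505,405).

Run:
```python
from h import *
def ld(n): z=np.load(f'pics/c{n}.npz');return z['K'],z['D'],z['T']
f=lambda p:(np.array(p,float)+.5)/1.25-.5
c1,c2=ld(1),ld(2);np.set_printoptions(precision=1,suppress=True)
ang=lambda v:np.degrees(np.arctan2(v[1],v[0]))
print('deck corners',w(c1,f([(357,44),(464,43)]),10),'screws',w(c1,f([(371,58),(450,58)]),10),'stud',w(c1,f([(411,111)]),85),w(c1,f([(411,119)]),45))
for c,e,z in((c1,[(390.5,177.5),(392,316)],50),(c1,[(429,171),(428,310.5)],50),(c2,[(382.5,134),(383.5,287)],54)):
    q=w(c,f(e),z);v=q[1]-q[0];print('plug',q.mean(0),np.linalg.norm(v),ang(v))
q=w(c2,f([(514,273),(505.5,405)]),[42,36]);v=q[1]-q[0];print('clamp',q,np.linalg.norm(v[:2]),ang(v))
# consistency check of cradle model from plugs
for c,n in((c1,'w1'),):
  C=np.array([585,220.]);
```

```text
deck corners [[514.4 359.9  10. ]
 [621.8 374.5  10. ]] screws [[529.8 348.9  10. ]
 [610.  359.2  10. ]] stud [[576.6 294.9  85. ]] [[577.9 292.5  45. ]]
plug [574.7 159.9  50. ] 151.3211931974153 -82.5251120820755
plug [612.8 171.3  50. ] 150.99196107797357 -81.92516404223922
plug [450.3 -43.6  54. ] 147.78228234453655 -74.0883796381663
clamp [[ 597.5  -66.1   42. ]
 [ 650.1 -224.5   36. ]] 166.90525495369755 -71.64318789309364
```

Run:
```python
from h import *
a=att(106)
bot.move_pose([450.4,-43.8,120],a)
print(bot.line_to([450.4,-43.8,40],150,f_stop=8),readout.get_tool_pos())
bot.move_gripper(0.0,50)
print(readout.get_finger_gap(),readout.get_finger_force(),readout.get_contact_force(),readout.get_time())
bot.line_to([450.4,-43.8,130],150)
print(readout.get_contact_force(),readout.get_tool_pos(),readout.get_finger_gap())
c=cam('wrist');np.savez('pics/c3.npz',K=c[0],D=c[1],T=c[2])
snap('wrist','w3.png')
im=cv2.imread('pics/raw_w3.png')[60:400,100:540]
snap('side','s3.png',(200,180,400,300),2.2)
b=cv2.imread('pics/s3.png');o=np.zeros((600,440,3),np.uint8);o[:340]=im;o[340:600]=b[:260,:440]
cv2.imwrite('pics/m3.png',o);print(readout.get_time())
```

```text
False [451.95132926 -43.91596349  41.16865057]
4.099740984775755e-05 6.940106526017189 [-2.98526515 -0.6266884  14.05521498] 5.0833
[-0.35852822  0.25471193 -0.48984016] [449.74188221 -43.63508623 129.32357108] -0.0005479191087096333
5.9333
```

View pics/m3.png

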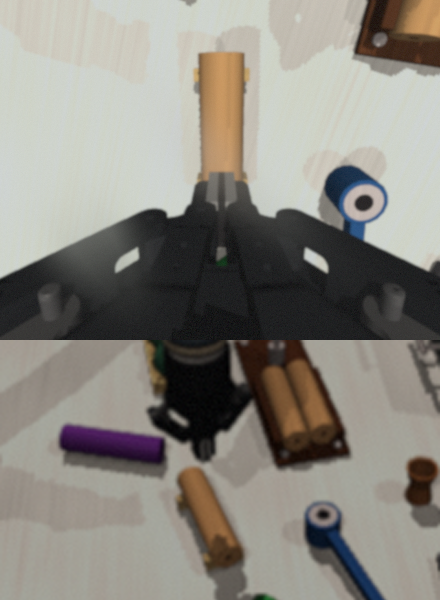

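The fingers closed above the plug, which is still in its rest with its far end at raw (322,112). I had gripped too high, so I'll go lower.

Run:
```python
from h import *
z=np.load('pics/c3.npz');print('far end',w((z['K'],z['D'],z['T']),[(322,112.5)],54),'expected',450.4-75*np.cos(np.radians(-74)),-43.8+75*np.sin(np.radians(74)))
bot.move_gripper(1.0)
bot.line_to([450.4,-43.8,36],150,f_stop=8);bot.sleep(.2);print(readout.get_tool_pos())
bot.move_gripper(0.0,40)
print(readout.get_finger_gap(),readout.get_finger_force(),readout.get_contact_force(),readout.get_tool_pos(),readout.get_time())
if readout.get_finger_gap()>.3:
    bot.line_to([450.4,-43.8,130],150);bot.sleep(.2)
    print(readout.get_contact_force(),readout.get_ft_torque(),readout.get_finger_gap(),readout.get_time())
    c=cam('wrist');np.savez('pics/c4.npz',K=c[0],D=c[1],T=c[2])
    snap('wrist','w4.png')
    im=cv2.imread('pics/raw_w4.png')[60:400,100:540]
    snap('side','s4.png',(200,180,400,300),2.2)
    b=cv2.imread('pics/s4.png');o=np.zeros((600,440,3),np.uint8);o[:340]=im;o[340:600]=b[:260,:440]
    cv2.imwrite('pics/m4.png',o)
```

```text
far end [[429.08299694  28.05878797  54.        ]] expected 429.727198313725 28.29462719537392
[451.11831828 -43.78923946  36.83657406]
0.0012938055331074881 25.832242369651794 [-13.02031882  -2.12551443  51.37251302] [451.15048731 -44.95046862  40.19237441] 8.5417
```

Run:
```python
from h import *
c=cam('side')
print('tip seen (293,233); tool-axis points:',[(s,px(c,[[449.7,-43.6,129.3-s]])[0].round(1)) for s in (17,0,-15,-30)])
p=readout.get_tool_pos();bot.line_to([450.4,-43.8,100],150);bot.sleep(.15)
print(readout.get_contact_force(),readout.get_time(),readout.get_finger_gap())
c=cam('wrist');np.savez('pics/c5.npz',K=c[0],D=c[1],T=c[2])
snap('wrist','w5.png')
im=cv2.imread('pics/raw_w5.png')[60:400,100:540]
snap('side','s5.png',(230,180,360,290),3.3)
b=cv2.imread('pics/s5.png');o=np.zeros((360,440+b.shape[1],3),np.uint8)[:, :800];o[:340,:440]=im;o[:min(360,b.shape[0]),440:]=b[:360,:360]
cv2.imwrite('pics/m5.png',o)
```

```text
tip seen (293,233); tool-axis points: [(17, array([292.8, 240.6])), (0, array([292.5, 236.2])), (-15, array([292.2, 232.3])), (-30, array([291.9, 228.3]))]
[ 0.71676796 -0.52495988 -0.00984665] 9.2667 0.0025044319466528677
```

View pics/m5.png

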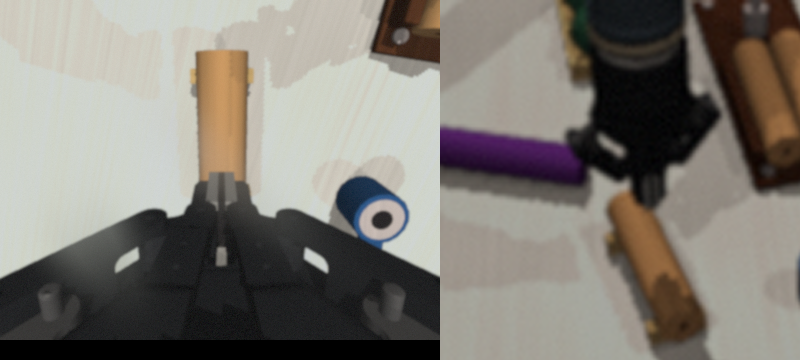

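Both views show the closed fingertips about 13 mm behind the TCP, not 17 mm ahead of it. The side view puts the tip at (293,233), and the contact on the plug's top agrees. I'll work 30 mm lower.

Run:
```python
from h import *
bot.move_gripper(1.0)
hit=bot.line_to([450.4,-43.8,6.5],150,f_stop=8);bot.sleep(.15);print(hit,readout.get_tool_pos())
if not hit:
    bot.move_gripper(0.0,40)
    print(readout.get_finger_gap(),readout.get_finger_force(),readout.get_contact_force(),readout.get_tool_pos(),readout.get_time())
    if readout.get_finger_gap()>.3:
        bot.line_to([450.4,-43.8,90],150);bot.sleep(.2)
        print(readout.get_contact_force(),readout.get_ft_torque(),readout.get_finger_gap(),readout.get_time())
        c=cam('wrist');np.savez('pics/c6.npz',K=c[0],D=c[1],T=c[2])
        snap('wrist','w6.png')
        im=cv2.imread('pics/raw_w6.png')[60:400,100:540]
        snap('side','s6.png',(230,180,360,290),3.3)
        b=cv2.imread('pics/s6.png');o=np.zeros((360,800,3),np.uint8);o[:340,:440]=im;o[:,440:]=b[:360,:360]
        cv2.imwrite('pics/m6.png',o)
```

```text
False [451.2249756  -43.82764854   7.37740946]
0.45223405684701595 39.67508554458618 [-1.50875873 -0.14901559  4.51531239] [450.20499187 -43.80452103   6.75234092] 11.5667
[ 0.65363688 -0.73948733 -1.28116898] [ 0.03971772 -0.01113586 -0.01666399] 0.4559811351947017 12.475
```

View pics/m6.png

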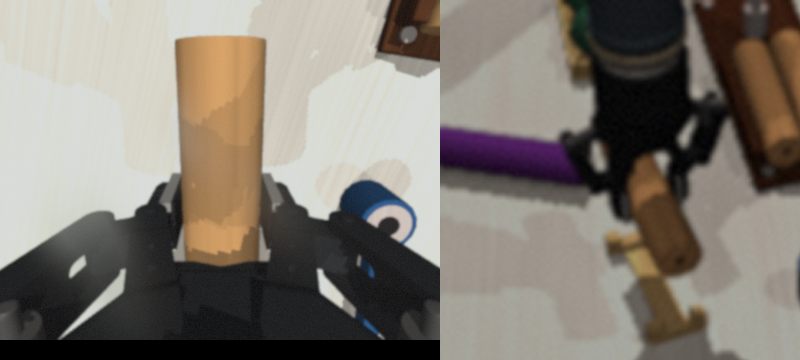

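Run:
```python
from h import *
z=np.load('pics/c6.npz');print('far end',w((z['K'],z['D'],z['T']),[(320,98)],90+27+20))
A=att(97.5)
bot.move_pose([593.8,165.6,90],A);bot.sleep(.1);print(readout.get_tool_pos())
bot.line_to([593.8,165.6,48],150);bot.sleep(.15)
f0=readout.get_contact_force()
hit=bot.line_to([593.8,165.6,34.5],25,f_stop=3)
print(hit,readout.get_tool_pos(),f0,readout.get_contact_force(),readout.get_finger_gap(),readout.get_time())
```

```text
far end [[428.28082035  27.59849586 137.        ]]
[593.36926361 162.77597919  90.11999548]
True [594.52697014 165.78363138  38.02287089] [-1.06565031 -0.03473702 -1.05519538] [ 0.74679911 -0.63147478  3.65760061] 0.451809790940352 14.7
```

Run:
```python
from h import *
hit=bot.line_to([593.8,165.6,35.5],20,f_stop=3);print(hit,readout.get_tool_pos(),readout.get_contact_force())
bot.move_gripper(0.75);print(readout.get_tool_pos(),readout.get_contact_force())
bot.line_to([593.8,165.6,130],120);bot.sleep(.2);print(readout.get_time())
c=cam('wrist');np.savez('pics/c7.npz',K=c[0],D=c[1],T=c[2])
snap('wrist','w7.png');snap('side','s7.png',(290,160,390,260),3.6)
im=cv2.imread('pics/raw_w7.png')[0:360,100:540];b=cv2.imread('pics/s7.png')
cv2.imwrite('pics/m7.png',np.hstack([im,b]))
```

```text
False [595.49704062 166.01944687  37.7699252 ] [-1.78055225 -0.09556464 12.41877308]
[593.25615728 165.50909047  34.90887932] [ 0.07601896 -0.22422342 -0.49848088]
16.45
```

View pics/m7.png

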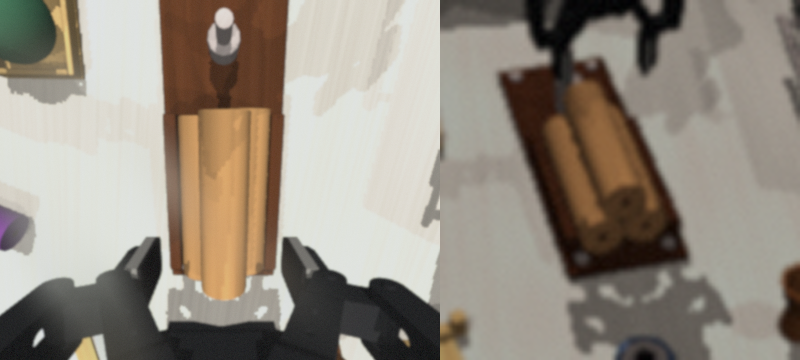

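The top plug is saddled on the two lower ones, its ends at (223,108) and (223,299) in the wrist part. The stud top is at (224,17).

Run:
```python
from h import *
np.set_printoptions(precision=1,suppress=True)
z=np.load('pics/c7.npz');c=(z['K'],z['D'],z['T'])
q=w(c,[(321.5,108),(324,299)],84);v=q[1]-q[0];print(q.mean(0),np.linalg.norm(v),np.degrees(np.arctan2(v[1],v[0])))
print('stud',w(c,[(324,17)],85),'base ends',w(c,[(289,115),(359,108),(294,276)],50))
bot.move_gripper(1.0)
a=np.radians(-71.7);b=np.array([597.5,-66.1])+43*np.array([np.cos(a),np.sin(a)])
bot.move_pose([b[0],b[1],110],att(108.3));bot.sleep(.15)
c=cam('wrist');np.savez('pics/c8.npz',K=c[0],D=c[1],T=c[2])
snap('wrist','w8.png',(140,40,540,340),2);print(b,readout.get_tool_pos(),readout.get_time())
```

```text
[593.7 166.7  84. ] 149.90907605082327 -81.76328128100272
stud [[577.5 295.   85. ]] base ends [[557.4 234.   50. ]
 [612.4 246.6  50. ]
 [576.5  90.1  50. ]]
[ 611.  -106.9] [ 611.4 -104.8  110. ] 18.1667
```

View pics/w8.png

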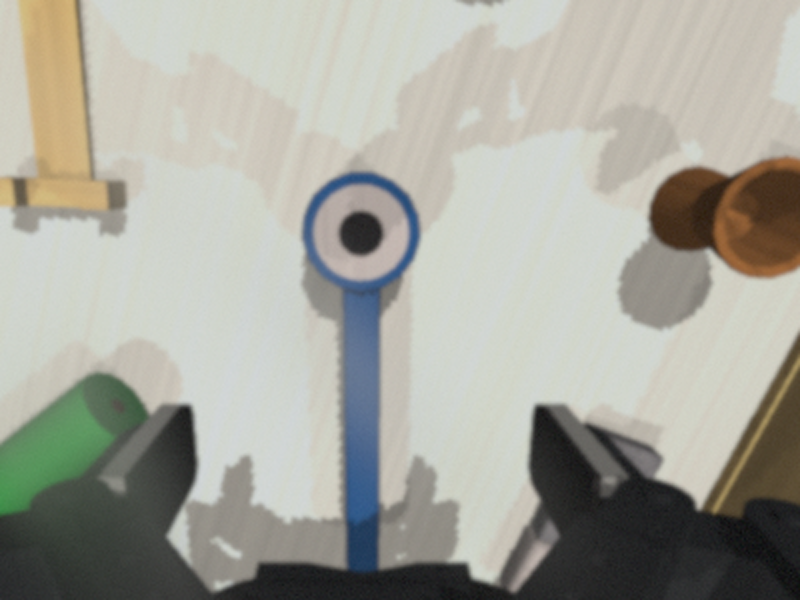

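Clamp hole at crop (361,233), with the arm running straight down to (362,560).

Run:
```python
from h import *
np.set_printoptions(precision=1,suppress=True)
z=np.load('pics/c8.npz');c=(z['K'],z['D'],z['T'])
q=w(c,[(320.25,156.25),(320.5,184.75),(320.75,319.75)],[42,36,36]);v=q[2]-q[0]
u=v[:2]/np.linalg.norm(v[:2]);yaw=np.degrees(np.arctan2(u[1],u[0]));b=q[0,:2]+43*u
print(q,yaw,b)
assert np.hypot(*(b-[611,-106.9]))<6 and abs(yaw+71.7)<2.5
A=att(yaw+180)
bot.move_gripper(0.6)
bot.move_pose([b[0],b[1],60],A)
hit=bot.line_to([b[0],b[1],-6.5],120,f_stop=8);bot.sleep(.2);print(hit,readout.get_tool_pos())
if not hit:
    bot.move_gripper(0.0,100)
    p=readout.get_tool_pos();print(readout.get_finger_gap(),readout.get_finger_force(),readout.get_contact_force(),p,readout.get_time())
    if readout.get_finger_gap()>.1:
        bot.line_to([b[0],b[1],40],100);bot.sleep(.25)
        print(readout.get_contact_force(),readout.get_ft_torque(),readout.get_finger_gap(),readout.get_time())
        c=cam('wrist');np.savez('pics/c9.npz',K=c[0],D=c[1],T=c[2],b=b,yaw=yaw,p=p)
        snap('wrist','w9.png',(140,40,540,340),1.2);snap('side','s9.png',(300,200,420,340),2.57)
        im=cv2.imread('pics/w9.png');s=cv2.imread('pics/s9.png')[:360];print(im.shape,s.shape)
        o=np.hstack([im,s[:360]]) if s.shape[0]==360 else np.hstack([im[:s.shape[0]],s]);cv2.imwrite('pics/m9.png',o)
```

```text
[[ 597.1  -65.9   42. ]
 [ 605.   -89.1   36. ]
 [ 647.2 -215.2   36. ]] -71.45843794984957 [ 610.8 -106.7]
False [ 611.5 -106.8   -5.5]
0.16804180467059823 98.04850459098816 [-0.2  0.9  3.6] [ 611.4 -106.6   -6. ] 20.2417
[ 0.2 -0.5 -5.8] [-0.   0.1  0. ] 0.1709760605563835 21.1083
(360, 480, 3) (360, 308, 3)
```

View pics/m9.png

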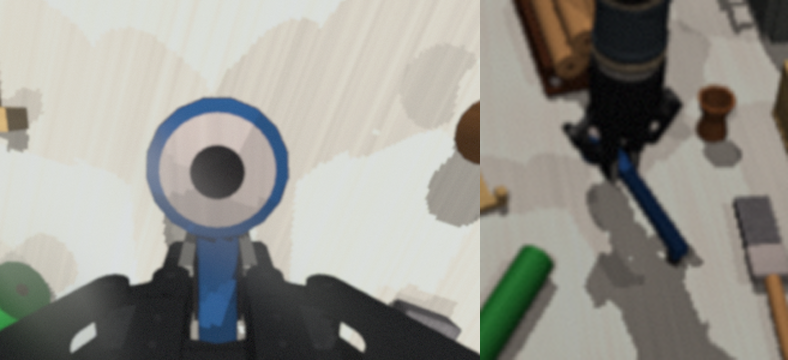

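Run:
```python
from h import *
np.set_printoptions(precision=1,suppress=True)
z=np.load('pics/c9.npz');c=(z['K'],z['D'],z['T']);p=np.array(readout.get_tool_pos());Rm=R.from_rotvec(readout.get_ee_rot()).as_matrix()
for t in(-4,0,4):  # pitch about balance (deg, + = boss up)
    Q=R.from_euler('y',t,degrees=True).as_matrix(); B=np.array([0,0,-33.])
    pt=lambda v:p+Rm@(B+Q@(np.array(v)-B))
    print(t,'hole',px(c,[pt([43,0,-48])]),'nose end side',px(cam('side'),[pt([-125,0,-30])]))
print('seen (320.8,183.3) and (377.8,299.2)')
A=att(97.5)
bot.line_to([p[0],p[1],135],150)
bot.line_to([582.6,251.8,135],150,attitude=A)
bot.line_to([582.6,251.8,111],60);bot.sleep(.4)
print(readout.get_tool_pos(),readout.get_ee_rot(),A,readout.get_contact_force(),readout.get_ft_torque(),readout.get_finger_gap(),readout.get_time())
c=cam('wrist');np.savez('pics/c10.npz',K=c[0],D=c[1],T=c[2])
snap('wrist','w10.png',(140,40,540,340),1.2);snap('side','s10.png',(285,140,405,280),2.57)
cv2.imwrite('pics/m10.png',np.hstack([cv2.imread('pics/w10.png'),cv2.imread('pics/s10.png')]))
```

```text
-4 hole [[323.1 179.9]] nose end side [[377.6 295.8]]
0 hole [[323.2 183.8]] nose end side [[377.3 297.9]]
4 hole [[323.2 188.3]] nose end side [[376.9 299.8]]
seen (320.8,183.3) and (377.8,299.2)
[582.7 251.9 111.2] [2.1 2.4 0. ] [2.1 2.4 0. ] [ 0.7  0.1 -4.9] [ 0.  0. -0.] 0.16995447497749638 25.4917
```

View pics/m10.png

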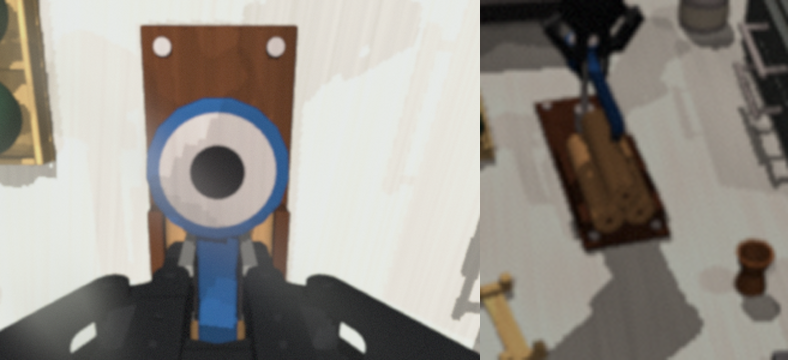

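Run:
```python
from h import *
np.set_printoptions(precision=1,suppress=True)
z=np.load('pics/c10.npz');c=(z['K'],z['D'],z['T'])
print('boss',w(c,[(320.8,183.3)],159.2),'want 577.0 294.5')
s=cam('side')
for t in (-85.5,-82.5,-79.5):
    u=np.array([np.cos(np.radians(t)),np.sin(np.radians(t))]);e=np.array([577,294.5])+168*u
    print(t,px(s,[[*e,117+18]]),px(s,[[*e,117+0]]))
print('seen nose bottom end ~(338.3,192.5)',readout.get_joint_velocities())
```

```text
boss [[576.5 294.3 159.2]] want 577.0 294.5
-85.5 [[335.4 191.5]] [[335.3 196. ]]
-82.5 [[338.2 191.1]] [[338.1 195.6]]
-79.5 [[341.  190.6]] [[340.8 195.1]]
seen nose bottom end ~(338.3,192.5) [-0.  0. -0.  0. -0.  0. -0.]
```

The boss is within 1 mm of the stud axis. The lever is level, aligned and still, so I'm handing in.

```bash
python3 -c "
from h import *
print(order.finish_job(),readout.get_time())"
```

```text
the job is handed in; nothing more can be done
the job is handed in; nothing more can be done
```

I laid the spare plug into the gap on the two lower plugs, its ends about even with theirs. I then handed in still holding the clamp lever at its balance point, level and about 3 cm above the stud and stack; by my last measurements the boss was within 1 mm of the stud axis, at about 25.5 s. The first two tries at the plug closed on top of it, because the fingertips sit about 30 mm shorter than stated, and the second pushed with about 51 N at the fingertips.

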